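# Click the cue bracket onto its detent post

### The arm

A 7-joint arm with a two-finger parallel gripper is mounted at the origin on the work surface. World frame = base frame: x ahead of the robot, y to its left, z up, the work surface at z = 0. Lengths are in m, angles in rad, forces in N, time in s.
With the tool pointing down it reaches from about 0.4 to 0.85 m from the base axis. Payload 10.4 kg.
Tool frame: the origin (TCP) lies on the mounting face of the last link; the fingertips stand r.tips_ahead ahead of it and the grasp point (between the pads) lies 164 mm ahead of it (r.tips_ahead is the distance from the TCP to the fingertips, in m); z points along the fingers, y is the line along which they close (so a half turn about z gives the same grasp; the last joint's range is limited). The gripper opens to 87 mm and grips with 3 to 60 N. Pads are 19 mm wide; open, the fingers measure 117 mm over their backs; the gripper's body (75 mm by 190 mm) begins 51 mm behind the grasp point.
Start: joints at [1.291, 0.332, -0.065, 1.46, 0.022, 1.35, -0.088], TCP at [0.159, -0.605, 0.405] pointing down, gripper open.
Joint ranges: [-2.6, 2.6], [-0.5, 2.12], [-1.47, 1.34], [0.16, 2.42], [-1.27, 4.41], [0.06, 2.06], [-2.6, 2.6]. Speed limits (rad/s): [2.22, 2.22, 2.79, 2.79, 3.14, 3.14, 3.14].

### API

Orientations are given as a unit quaternion [x, y, z, w].
In Python, from bench import telemetry, imaging, job, r gives the robot as it stands.
- The arm moves only by the tool move_arm, never from a script. Its argument "steps" is a list of rows, each an object of numbers: "dx", "dy", "dz": the shift along the tool's x, y, z in cm; "spin": the turn about the tool's z in rad. In form: [{"dx": .., "dy": .., "dz": .., "spin": ..}, ...]. A call has 1 to 12 rows; each row shifts and turns the commanded pose from where the row before left it, along the tool's axes as they then stand; what a row does not reach is not made up. A row lasts 1/10 s, in which the tool goes at most 50 mm and 8.59 degrees, less where a joint would pass 70% of its speed; a pose out of reach is approached as far as the arm can. A call with a gripper value outside its range is refused whole. "claw" is the finger opening in cm, from 0 to 8.7, set as the call begins (left out, the last holds). The fingers move at their own pace and stop on an object; "squeeze" is the grip in N (left out, the last holds). Time passes only in rows, so rows that do not move let the fingers close. It gives the time, the measured TCP pose, the force, the opening and the grip force at its end, in the units of the state.
- telemetry.read_state(): the state, without advancing time (a new reading comes with each control period).
- imaging.camera(name): name is "scene" or "top"; returns a dict with "img" (420x560x3 uint8, red, green, blue), "camera_matrix" (3x3 intrinsics, pixels), "R" (3x3) and "t" (3): a world point X has camera coordinates R X + t. Camera axes: x right, y down, z forward; pixel columns grow to the right and rows downward; lengths in m; the calibration is good to about 2 mm. A picture is of the moment at which its call begins. There is no depth.
- job.close_job(): hands the job in; it is judged then, once.
The state is a dict: "time": time; "joint_positions": joint angles; "joint_vel": joint speeds; "joint_torque": joint torques, N m; "ee_pos": TCP position; "eef_rot": TCP orientation; "ft_force": force on the tool from outside, world axes, zero at the start; "torque": the same for the moment, N m; "width": finger opening in m; "grip_force": force on a finger pad.
Only numpy, scipy, OpenCV 4.12 (cv2) and the standard library are available. Lean on these libraries where they do the work, as an engineer would, in place of code of your own. Each camera call takes 0.05 s, during which the arm holds its last target. There are 200 camera calls.

### The job

Get the cue-care stand ready for use: pick up the loose red forked bracket and slide it gently down over the upright steel post, fork prongs up, until you feel the post's sprung balls click into the groove inside the bracket's bore; leave it seated at that click, with its arm pointing at the brass front rest so that the two cue notches line up. Never force it against the post or let it drop down the post, and leave the mug, chalk, cue ball and table brush alone.

Things in the scene. Friction and masses are not known exactly. Their poses are not given: they have to be found in the camera images.
- bracket: Loose cue bracket, 0.11 to 0.22 kg, standing upright on the table. Hub: aluminium octagon 39 mm across flats, 60 mm tall, with flat red cheeks on its +y and -y sides (41 mm over both, 30 mm long, grip here). Round through bore 17.4 mm wide along z. Red arm along +x ends in a fork (x 54 to 66 mm, 44 mm wide, 45 mm tall). Origin: bore axis at the underside; z up the bore.
- groove (a point): Middle of the groove inside the bracket's bore, on the bore axis, 22.5 mm above the underside: a ring-shaped recess 23 mm in diameter, from 18.75 to 26.25 mm above the underside, into which the post's balls click at any yaw.
- fork (a point): Floor of the bracket's fork notch, 60 mm from the bore axis along the bracket's x, 21 mm above its underside.
- stand: Fixed dark wooden plank 235 x 90 x 20 mm, from 45 mm behind to 190 mm ahead of the post along its x, carrying the upright steel post and the brass front rest. Origin: on the post axis at table height; z up, x from the post to the front rest.
- post_top (a point): Centre of the post's top, 128 mm above the table. Polished round bar 16 mm wide, its last 6 mm tapering to 8 mm. Two sprung brass balls (7 mm) stick out 2.5 mm, to the stand's +y and -y; their height differs from stand to stand, 71 to 112 mm above the table, unreported: feel for it. At the click the bracket's underside is about 22 mm below the balls, and the balls alone hold it up.
- shoulder (a point): Centre of the top of the post's dark shoulder (32 mm wide), 45 mm above the table: a hard stop below the click. Pushing down: free until the lower edge meets the balls; 6 to 12 N presses them in; some 15 mm of jerky drag, under 4 N; then the groove draws the bracket down 3 mm (up to 8 N) into the click: slack, near 0 N. Pushing on, up or down, meets 6 to 12 N again. If overrun, pull it back up into the click.
- front_rest (a point): Floor of the notch of the fixed brass front rest, 150 mm from the post axis along the stand's x, 92 mm above the table; its prongs are 50 mm wide over all and reach 114 mm above the table.
- mug: Blue ceramic mug, 76 mm in diameter, 90 mm tall; origin at the centre of its underside. Leave alone.
- chalk: Blue cue-chalk block, 23 x 23 x 20 mm; origin at the centre of its underside. Leave alone.
- cue_ball_center (a point): Centre of the white cue ball, 57 mm in diameter, resting in a dark wooden ring 52 mm across and 14 mm tall. Leave alone.
- table_brush: Brush lying on the table along its x, handle to -x, about 0.2 m long; origin under its middle. Leave alone.
Not all that is in view belongs to the job. There is more than one size of the bracket; the job needs the smallest.

How it is judged:
By the outcome, as a careful person would: the job done as asked, in the order asked, and still so for the second after the job is handed in, with the robot touching nothing.
It also fails if it takes over 59 s, if anything falls off the work surface, if the arm or the gripper's body presses on something with over 40 N, if the wrist force passes 120 N, or if a joint passes its speed limit or range.

## Working session

There is one attempt and no reset: what is moved stays moved. The work goes in short steps, Python scripts to look and compute and a tool call to move; the robot and the scene stay as the last step left them, time stands still between calls to the robot, and variables do not carry over. Pictures are saved under pics/ and viewed, at most 10 in all, crops included, and the job is handed in when it is done.

Besides the shell and the picture viewer there is one more tool, called after ">>>" as name(argument=value, ...), one argument or row to a line, values as JSON. move_arm: Moves the arm, as the interface text tells. Its arguments: {"type":"object","properties":{"steps":{"type":"array","items":{"type":"object","properties":{"dx":{"type":"number"},"dy":{"type":"number"},"dz":{"type":"number"},"spin":{"type":"number"}}}},"claw":{"type":"number"},"squeeze":{"type":"number"}},"required":["steps"]}

```bash
ls; mkdir -p pics; python3 - <<'E'
from bench import telemetry, imaging, job, r
import cv2, numpy as np, pickle
s=telemetry.read_state(); print({k:np.round(v,4).tolist() for k,v in s.items()}, r.tips_ahead)
for n in("scene","top"):
    c=imaging.camera(n); cv2.imwrite(f"pics/{n}0.png",c["img"][:,:,::-1]); pickle.dump(c,open(f"{n}0.pkl","wb"))
    print(n,c["camera_matrix"].tolist(),np.round(c["R"],3).tolist(),c["t"], -c["R"].T@c["t"])
E
```

```text
pics
{'time': 0.0, 'joint_positions': [1.2914, 0.3329, -0.0647, 1.461, 0.0216, 1.3499, -0.0885], 'joint_vel': [-0.0002, 0.0009, -0.0025, -0.0007, -0.0012, 0.0014, 0.0007], 'joint_torque': [-0.0001, -62.3256, 0.0246, -38.9899, -0.0614, 0.0398, 0.0002], 'ee_pos': [0.1587, -0.6044, 0.4039], 'eef_rot': [0.9918, 0.128, -0.0001, -0.0007], 'ft_force': [0.6403, 0.8512, 0.1903], 'torque': [-0.0071, 0.0011, 0.0065], 'grip_force': 0.0, 'width': 0.0868} 0.1822
scene [[535.3200966491079, 0.0, 276.99535464230377], [0.0, 535.3200966491079, 216.58584577650652], [0.0, 0.0, 1.0]] [[0.011, 1.0, -0.012], [0.848, -0.016, -0.531], [-0.531, -0.005, -0.848]] [-0.02647622 -0.41651973  1.5297163 ] [1.16503195 0.02687162 1.07526746]
top [[490.75923759307847, 0.0, 278.08152116953016], [0.0, 490.75923759307847, 209.1792816216483], [0.0, 0.0, 1.0]] [[0.001, -1.0, 0.005], [-0.994, -0.001, -0.114], [0.114, -0.005, -0.994]] [6.30943823e-04 5.64849957e-01 1.05259891e+00] [0.44150183 0.00655009 1.10997908]
```

View pics/scene0.png

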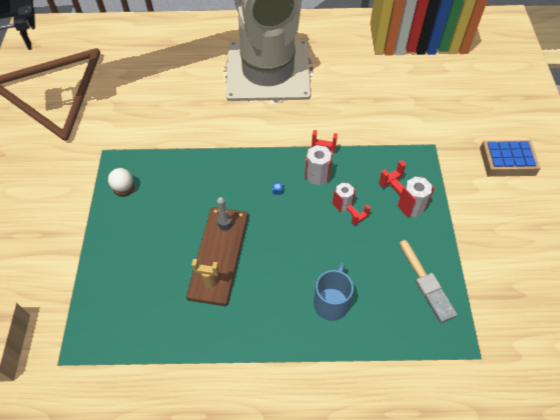

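View pics/top0.png

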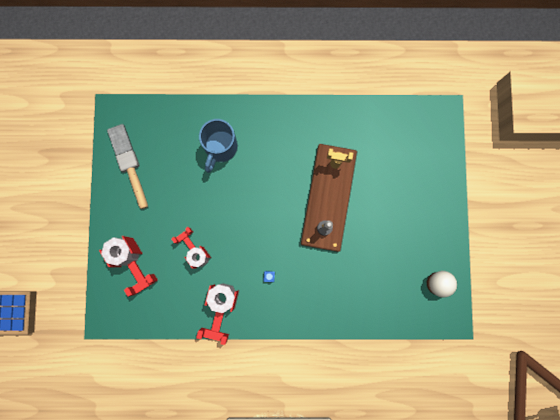

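In the top view there are three red brackets: A at (121,253), B at (196,257) and C at (220,298). B has the smallest hub and fits the description. The stand's post is at (325,228) and the front rest at (339,158). I'll confirm B in an enlarged crop.

```bash
python3 - <<'E'
import cv2, numpy as np
t=cv2.imread("pics/top0.png"); s=cv2.imread("pics/scene0.png")
a=cv2.resize(t[220:310,95:245],None,fx=5,fy=5,interpolation=cv2.INTER_CUBIC)
cv2.imwrite("pics/cropA.png",a[:, :])
b=cv2.resize(t[140:255,295:365],None,fx=5,fy=5,interpolation=cv2.INTER_CUBIC)
c=cv2.resize(s[190:305,180:255],None,fx=5,fy=5,interpolation=cv2.INTER_CUBIC)
cv2.imwrite("pics/cropB.png",np.hstack([b,c]))
E
```

```text
(no output)
```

View pics/cropA.png

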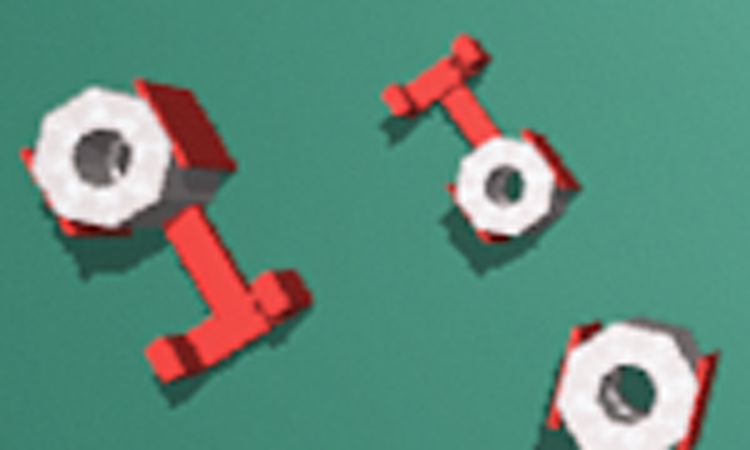

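View pics/cropB.png

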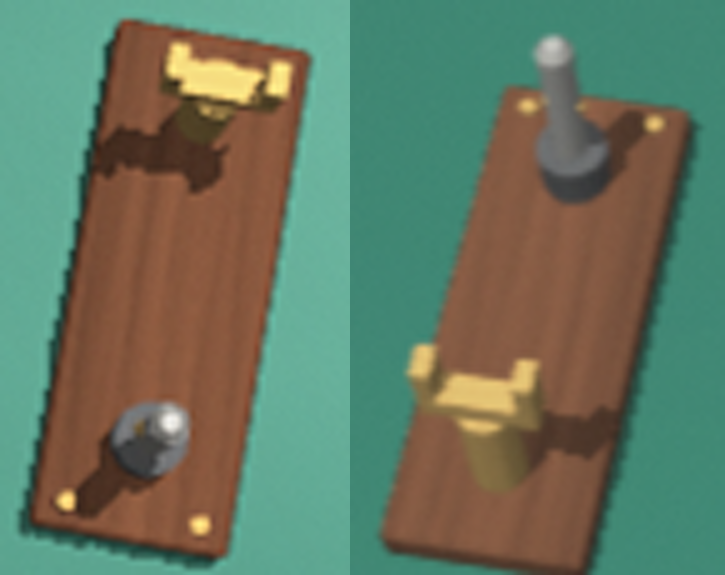

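The crop confirms B: its hub is about 20 px (≈40 mm) across, against about 27 px for A and C. Now I'll fit the stand and bracket poses from both views.

```bash
cat > h.py <<'E'
import numpy as np, pickle, cv2
from scipy.optimize import least_squares
def proj(c,X):
    X=np.atleast_2d(X); p=(c["R"]@X.T).T+c["t"]; p=p@c["camera_matrix"].T; return p[:,:2]/p[:,2:]
def W(p,L):
    x,y,a=p; L=np.atleast_2d(L); return np.c_[x+np.cos(a)*L[:,0]-np.sin(a)*L[:,1], y+np.sin(a)*L[:,0]+np.cos(a)*L[:,1], L[:,2]]
def ray(c,uv,z):
    d=c["R"].T@np.linalg.solve(c["camera_matrix"],[uv[0],uv[1],1]); o=-c["R"].T@c["t"]; return o+d*(z-o[2])/d[2]
def fit(obs,p0):
    f=lambda p:np.concatenate([(proj(c,W(p,L))-uv).ravel() for c,L,uv in obs])
    s=least_squares(f,p0,loss='soft_l1'); return s.x,f(s.x).reshape(-1,2)
E
python3 - <<'E'
from h import *
T=pickle.load(open("top0.pkl","rb")); S=pickle.load(open("scene0.pkl","rb"))
tb=lambda u,v:((u+.5)/5-.5+295,(v+.5)/5-.5+140); sb=lambda u,v:((u-350+.5)/5-.5+180,(v+.5)/5-.5+190)
ta=lambda u,v:((u+.5)/5-.5+95,(v+.5)/5-.5+220)
obs=[(T,[0,0,.128],tb(171,421)),(T,[.190,.045,.02],tb(120,18)),(T,[.190,-.045,.02],tb(311,55)),(T,[-.045,-.045,.02],tb(228,547)),(T,[-.045,.045,.02],tb(32,517)),
(T,[.15,0,.114],tb(231,64)),
(S,[0,0,.128],sb(553,42)),(S,[-.045,-.045,.02],sb(506,88)),(S,[-.045,.045,.02],sb(692,110)),(S,[.190,-.045,.02],sb(382,540)),(S,[.15,0,.114],sb(476,355))]
p,e=fit(obs,[.4,-.1,0.]); print("stand",p,"yaw",np.degrees(p[2])); print(e.round(1).tolist())
for idx in (range(6),range(6,11)):
    q,e=fit([obs[i] for i in idx],p); print(" per cam",q)
def hub(c,box):
    u0,v0,u1,v1=box; im=c["img"][v0:v1,u0:u1].astype(int)
    m=((im.min(2)>(150)) & (im.max(2)-im.min(2)<40)).astype(np.uint8)
    n,l,st,ce=cv2.connectedComponentsWithStats(m); k=1+np.argmax(st[1:,4]); return st[k],ce[k]+[u0,v0]
st,ct=hub(T,(180,240,215,275)); print("hub top",st,ct, ray(T,ct,.06))
ss,cs=hub(S,(330,178,362,215)); print("hub scene",ss,cs, ray(S,cs,.06))
obs=[(T,[0,0,.06],ta(505,186)),(T,[.06,0,.045],ta(433,74))]
p,e=fit(obs,[.4,.15,np.pi/4]); print("bracket",p,np.degrees(p[2]),e.round(1).tolist())
print("proj scene",proj(S,W(p,[[0,0,.06],[.06,.018,.045],[.06,-.018,.045]])))
s=cv2.imread("pics/scene0.png"); cv2.imwrite("pics/cropC.png",cv2.resize(s[175:235,320:395],None,fx=8,fy=8,interpolation=cv2.INTER_CUBIC))
E
```

```text
stand [ 0.5247461  -0.09964442 -0.17855114] yaw -10.230226726788935
[[-0.3, -0.1], [-0.7, -1.1], [0.1, -1.5], [-0.3, 2.3], [-1.1, 1.1], [-0.9, 0.8], [-0.3, 0.7], [-0.5, -1.0], [-0.3, -0.3], [-1.3, -0.2], [-0.7, 3.1]]
 per cam [ 0.5253207  -0.10068582 -0.18033743]
 per cam [ 0.52407435 -0.09863453 -0.17239436]
hub top [  6   7  20  20 243] [195.47736626 256.91358025] [0.45919949 0.17704861 0.06      ]
hub scene [  6   5  18  15 185] [344.59459459 189.83783784] [0.45960904 0.17798768 0.06      ]
bracket [0.45930708 0.1766959  0.61874288] 35.45135589609272 [[0.0, 0.1], [-0.0, -0.1]]
proj scene [[344.02387458 189.73940643]
 [366.31124052 206.91362862]
 [354.30355383 214.82709451]]
```

View pics/cropC.png

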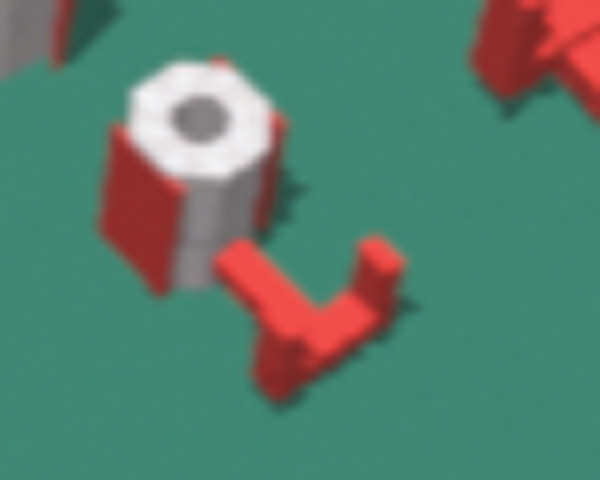

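The bracket (0.459, 0.177, yaw 35.5°) agrees between the two cameras to about 1 mm, and so does the stand (0.525, -0.100, yaw -10.2°). I'm starting to move, via (0.5, -0.2).

>>> move_arm(
  steps=[
    {"dx": 3.1,"dy": -2.2},
    {"dx": 3.1,"dy": -2.2},
    {"dx": 3.1,"dy": -2.2},
    {"dx": 3.1,"dy": -2.2},
    {"dx": 3.1,"dy": -2.2},
    {"dx": 3.1,"dy": -2.2},
    {"dx": 3.1,"dy": -2.2},
    {"dx": 3.1,"dy": -2.2},
    {"dx": 3.1,"dy": -2.2},
    {"dx": 3.1,"dy": -2.2},
    {"dx": 3.1,"dy": -2.2},
    {"dx": 3.1,"dy": -2.2},
  ],
  claw=8.0,
  squeeze=20,
)

```text
$.steps[0]: bad value
```

```bash
cat > go.py <<'E'
import sys,numpy as np
from bench import telemetry
from scipy.spatial.transform import Rotation as Ro
s=telemetry.read_state(); R=Ro.from_quat(s["eef_rot"]).as_matrix()
phi=np.degrees(np.arctan2(R[1,0],R[0,0]))
print("t",round(s["time"],2),"pos",np.round(s["ee_pos"],4),"phi",round(phi,2),"tilt z",np.round(R[:,2],4),"F",np.round(s["ft_force"],2),"w",round(s["width"],4),"g",s["grip_force"],"q",np.round(s["joint_positions"],2))
if len(sys.argv)>4:
    x,y,z,f=map(float,sys.argv[1:5]); print("delta tool cm",np.round(100*R.T@(np.array([x,y,z])-s["ee_pos"]),2),"spin",np.round(-np.radians((f-phi+180)%360-180),4))
E
python3 go.py 0.4593 0.1767 0.404 35.45
```

```text
t 0.1 pos [ 0.1588 -0.6044  0.404 ] phi 14.72 tilt z [-4.0e-04  1.3e-03 -1.0e+00] F [ 0.05 -0.43 -0.67] w 0.087 g 0.0 q [ 1.29  0.33 -0.06  1.46  0.02  1.35 -0.09]
delta tool cm [ 48.91 -67.91   0.09] spin -0.3619
```

>>> move_arm(
  steps=[
    {"dx": 3.1,"dy": -2.2,"dz": 0,"spin": 0},
    {"dx": 3.1,"dy": -2.2,"dz": 0,"spin": 0},
    {"dx": 3.1,"dy": -2.2,"dz": 0,"spin": 0},
    {"dx": 3.1,"dy": -2.2,"dz": 0,"spin": 0},
    {"dx": 3.1,"dy": -2.2,"dz": 0,"spin": 0},
    {"dx": 3.1,"dy": -2.2,"dz": 0,"spin": 0},
    {"dx": 3.1,"dy": -2.2,"dz": 0,"spin": 0},
    {"dx": 3.1,"dy": -2.2,"dz": 0,"spin": 0},
    {"dx": 3.1,"dy": -2.2,"dz": 0,"spin": 0},
    {"dx": 3.1,"dy": -2.2,"dz": 0,"spin": 0},
    {"dx": 3.1,"dy": -2.2,"dz": 0,"spin": 0},
    {"dx": 3.1,"dy": -2.2,"dz": 0,"spin": 0},
  ],
  claw=8.0,
  squeeze=20,
)

```text
time: 1.3
ee_pos: [0.4522, -0.2534, 0.4046]
eef_rot: [0.992, 0.128, -0.0, -0.0]
ft_force: [0.9, 0.2, 0.1]
width: 0.08
grip_force: 0.0
```

```bash
python3 go.py 0.4593 0.1767 0.354 35.45
```

```text
t 1.3 pos [ 0.4522 -0.2534  0.4046] phi 14.7 tilt z [-4.e-04 -0.e+00 -1.e+00] F [0.93 0.19 0.09] w 0.08 g 0.0 q [ 0.8   0.12 -0.41  1.72  0.05  1.31 -0.93]
delta tool cm [ 11.61 -41.41   5.06] spin -0.3621
```

>>> move_arm(
  steps=[
    {"dx": 1.05,"dy": -3.75,"dz": 0.4,"spin": 0},
    {"dx": 1.05,"dy": -3.75,"dz": 0.4,"spin": 0},
    {"dx": 1.05,"dy": -3.75,"dz": 0.4,"spin": 0},
    {"dx": 1.05,"dy": -3.75,"dz": 0.4,"spin": 0},
    {"dx": 1.05,"dy": -3.75,"dz": 0.4,"spin": 0},
    {"dx": 1.05,"dy": -3.75,"dz": 0.4,"spin": 0},
    {"dx": 1.05,"dy": -3.75,"dz": 0.4,"spin": 0},
    {"dx": 1.05,"dy": -3.75,"dz": 0.4,"spin": 0},
    {"dx": 1.05,"dy": -3.75,"dz": 0.4,"spin": 0},
    {"dx": 1.05,"dy": -3.75,"dz": 0.4,"spin": 0},
    {"dx": 1.05,"dy": -3.75,"dz": 0.4,"spin": 0},
  ],
)

```text
time: 2.4
ee_pos: [0.4581, 0.175, 0.3605]
eef_rot: [0.992, 0.128, 0.0, 0.0]
ft_force: [0.6, 0.2, -0.1]
width: 0.0801
grip_force: 0.0
```

>>> move_arm(
  steps=[
    {"dx": 0,"dy": 0,"dz": 0,"spin": -0.12},
    {"dx": 0,"dy": 0,"dz": 0,"spin": -0.12},
    {"dx": 0,"dy": 0,"dz": 0,"spin": -0.122},
    {"dx": 0,"dy": 0,"dz": 0,"spin": 0},
    {"dx": 0,"dy": 0,"dz": 0,"spin": 0},
  ],
)

```text
time: 2.9
ee_pos: [0.4584, 0.1735, 0.3606]
eef_rot: [0.953, 0.303, -0.0, 0.0]
ft_force: [-0.3, 0.4, -0.4]
width: 0.08
grip_force: 0.0
```

```bash
python3 go.py 0.4593 0.1767 0.204 35.45
```

```text
t 2.9 pos [0.4584 0.1735 0.3606] phi 35.23 tilt z [-3.e-04 -2.e-04 -1.e+00] F [-0.26  0.37 -0.45] w 0.08 g 0.0 q [ 0.35  0.14 -0.86  1.83  0.12  1.22 -1.5 ]
delta tool cm [ 0.26 -0.21 15.66] spin -0.0038
```

>>> move_arm(
  steps=[
    {"dx": 0.3,"dy": -0.25,"dz": 1.5,"spin": -0.004},
    {"dx": 0,"dy": 0,"dz": 2.5,"spin": 0},
    {"dx": 0,"dy": 0,"dz": 2.5,"spin": 0},
    {"dx": 0,"dy": 0,"dz": 2.5,"spin": 0},
    {"dx": 0,"dy": 0,"dz": 2.0,"spin": 0},
    {"dx": 0,"dy": 0,"dz": 2.0,"spin": 0},
    {"dx": 0,"dy": 0,"dz": 1.5,"spin": 0},
    {"dx": 0,"dy": 0,"dz": 1.1,"spin": 0},
    {"dx": 0,"dy": 0,"dz": 0,"spin": 0},
    {"dx": 0,"dy": 0,"dz": 0,"spin": 0},
  ],
)

```text
time: 3.9
ee_pos: [0.4596, 0.1776, 0.205]
eef_rot: [0.952, 0.306, 0.0, -0.0]
ft_force: [0.5, 0.8, 1.4]
width: 0.0801
grip_force: 0.0
```

```bash
python3 go.py 0.4594 0.177 0.204 35.45; python3 - <<'E'
from bench import imaging
import cv2,pickle
from h import *
for n in("top","scene"):
    c=imaging.camera(n); pickle.dump(c,open(f"{n}1.pkl","wb"))
    u,v=proj(c,[.46,.177,.05])[0].astype(int); cr=c["img"][max(v-45,0):v+45,u-45:u+45,::-1]
    cv2.imwrite(f"/tmp/{n}.png",cv2.resize(cr,(450,450),interpolation=cv2.INTER_CUBIC))
cv2.imwrite("pics/g1.png",cv2.resize(np.hstack([cv2.imread("/tmp/top.png"),cv2.imread("/tmp/scene.png")]),(800,400)))
E
```

```text
t 3.9 pos [0.4596 0.1776 0.205 ] phi 35.68 tilt z [ 2.e-04  2.e-04 -1.e+00] F [0.47 0.76 1.35] w 0.0801 g 0.0 q [ 0.24  0.37 -0.79  1.98  0.33  0.92 -1.67]
delta tool cm [-0.05  0.04  0.1 ] spin 0.004
```

View pics/g1.png

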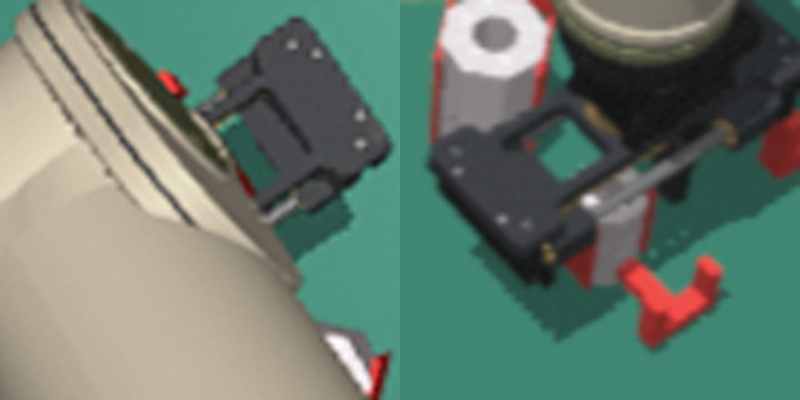

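The picture shows the gripper straddling the small hub, with the hub at about (620,225) in the right-hand view. The fork is free at (680,300) and the tall bracket is clear. Closing.

>>> move_arm(
  steps=[
    {"dx": 0,"dy": 0,"dz": 0,"spin": 0},
    {"dx": 0,"dy": 0,"dz": 0,"spin": 0},
    {"dx": 0,"dy": 0,"dz": 0,"spin": 0},
    {"dx": 0,"dy": 0,"dz": 0,"spin": 0},
    {"dx": 0,"dy": 0,"dz": 0,"spin": 0},
    {"dx": 0,"dy": 0,"dz": 0,"spin": 0},
    {"dx": 0,"dy": 0,"dz": 0,"spin": 0},
    {"dx": 0,"dy": 0,"dz": 0,"spin": 0},
  ],
  claw=3.0,
  squeeze=35,
)

```text
time: 4.8
ee_pos: [0.4595, 0.1774, 0.2047]
eef_rot: [0.952, 0.306, -0.0, 0.0]
ft_force: [0.3, -0.2, 0.4]
width: 0.041
grip_force: 34.9
```

The width of 41.0 mm matches the size over both cheeks, and the underside is at TCP z − 0.2047. Lifting now.

>>> move_arm(
  steps=[
    {"dx": 0,"dy": 0,"dz": -0.5,"spin": 0},
    {"dx": 0,"dy": 0,"dz": -1.0,"spin": 0},
    {"dx": 0,"dy": 0,"dz": -1.5,"spin": 0},
    {"dx": 0,"dy": 0,"dz": -2.0,"spin": 0},
    {"dx": 0,"dy": 0,"dz": -2.5,"spin": 0},
    {"dx": 0,"dy": 0,"dz": -2.5,"spin": 0},
    {"dx": 0,"dy": 0,"dz": -2.5,"spin": 0},
    {"dx": 0,"dy": 0,"dz": -2.0,"spin": 0},
    {"dx": 0,"dy": 0,"dz": -1.5,"spin": 0},
    {"dx": 0,"dy": 0,"dz": 0,"spin": 0},
  ],
)

```text
time: 5.8
ee_pos: [0.4597, 0.1779, 0.3671]
eef_rot: [0.952, 0.306, 0.002, 0.0]
ft_force: [0.5, 1.1, -2.5]
width: 0.0404
grip_force: 34.9
```

```bash
python3 go.py 0.5247 -0.0996 0.366 -10.2
```

```text
t 5.8 pos [0.4597 0.1779 0.3671] phi 35.69 tilt z [ 3.8e-03  4.0e-04 -1.0e+00] F [ 0.54  1.11 -2.52] w 0.0404 g 34.92600230500102 q [ 0.35  0.14 -0.87  1.82  0.12  1.23 -1.5 ]
delta tool cm [-10.91  26.33   0.13] spin 0.8009
```

>>> move_arm(
  steps=[
    {"dx": -0.6,"dy": 1.3,"dz": 0,"spin": 0},
    {"dx": -1.0,"dy": 2.5,"dz": 0,"spin": 0},
    {"dx": -1.1,"dy": 2.7,"dz": 0,"spin": 0},
    {"dx": -1.1,"dy": 2.7,"dz": 0,"spin": 0},
    {"dx": -1.1,"dy": 2.7,"dz": 0,"spin": 0},
    {"dx": -1.1,"dy": 2.7,"dz": 0,"spin": 0},
    {"dx": -1.1,"dy": 2.7,"dz": 0,"spin": 0},
    {"dx": -1.1,"dy": 2.7,"dz": 0,"spin": 0},
    {"dx": -1.1,"dy": 2.7,"dz": 0,"spin": 0},
    {"dx": -1.1,"dy": 2.3,"dz": 0,"spin": 0},
    {"dx": -0.5,"dy": 1.3,"dz": 0,"spin": 0},
    {"dx": 0,"dy": 0,"dz": 0,"spin": 0},
  ],
)

```text
time: 7.0
ee_pos: [0.5243, -0.1015, 0.3638]
eef_rot: [0.952, 0.305, -0.001, -0.0]
ft_force: [0.1, 0.3, -1.8]
width: 0.0411
grip_force: 34.9
```

>>> move_arm(
  steps=[
    {"dx": 0,"dy": 0,"dz": 0,"spin": 0.1},
    {"dx": 0,"dy": 0,"dz": 0,"spin": 0.1},
    {"dx": 0,"dy": 0,"dz": 0,"spin": 0.1},
    {"dx": 0,"dy": 0,"dz": 0,"spin": 0.1},
    {"dx": 0,"dy": 0,"dz": 0,"spin": 0.1},
    {"dx": 0,"dy": 0,"dz": 0,"spin": 0.1},
    {"dx": 0,"dy": 0,"dz": 0,"spin": 0.1},
    {"dx": 0,"dy": 0,"dz": 0,"spin": 0.1},
    {"dx": 0,"dy": 0,"dz": 0,"spin": 0},
    {"dx": 0,"dy": 0,"dz": 0,"spin": 0},
  ],
)

```text
time: 8.0
ee_pos: [0.5243, -0.0986, 0.3646]
eef_rot: [0.996, -0.086, -0.0, -0.0]
ft_force: [-0.3, 0.6, -2.3]
width: 0.0408
grip_force: 34.9
```

```bash
python3 go.py 0.5247 -0.0996 0.366 -10.2; python3 - <<'E'
from bench import imaging
import cv2,pickle
from h import *
o=[]
for n in("top","scene"):
    c=imaging.camera(n); pickle.dump(c,open(f"{n}2.pkl","wb"))
    u,v=proj(c,[.56,-.1,.15])[0].astype(int); print(n,u,v); cr=c["img"][v-60:v+60,u-40:u+40,::-1]
    o.append(cv2.resize(cr,(400,600),interpolation=cv2.INTER_CUBIC))
cv2.imwrite("pics/p2.png",np.hstack(o))
E
```

```text
t 8.0 pos [ 0.5243 -0.0986  0.3646] phi -9.89 tilt z [-2.e-04  2.e-04 -1.e+00] F [-0.26  0.58 -2.32] w 0.0408 g 34.92639183998108 q [ 0.6   0.2  -0.56  1.73  0.11  1.24 -1.73]
delta tool cm [ 0.06  0.09 -0.14] spin 0.0053
top 329 204
scene 217 206
```

View pics/p2.png

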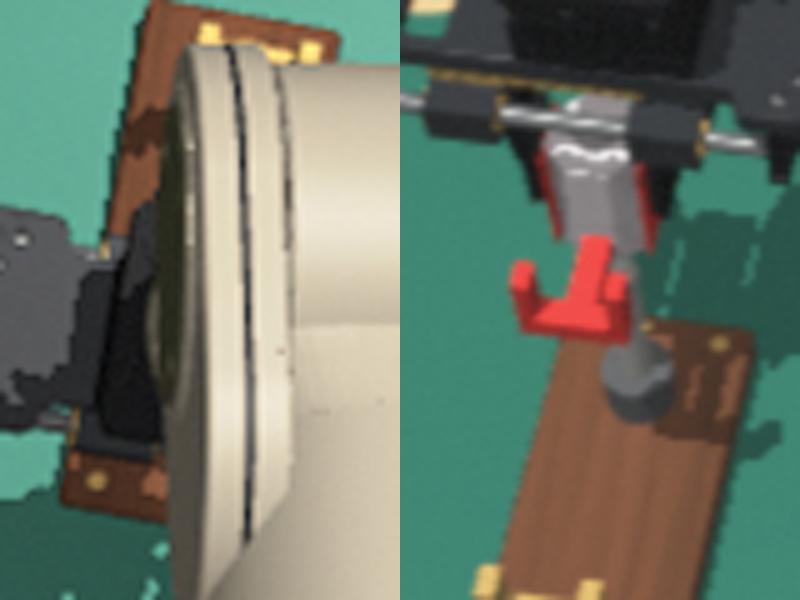

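The scene view shows the bracket held level just above the post, with the fork facing the front rest. I'll check the in-hand pose numerically, using prong tops at full-image pixels ≈(201,200) and (219,202.5).

```bash
python3 - <<'E'
from h import *
S=pickle.load(open("scene2.pkl","rb")); S0=pickle.load(open("scene0.pkl","rb"))
p=[.5243,-.0986,np.radians(-9.89)]; z=.3646-.2047
L=np.array([[.060,-.0185,.045],[.060,.0185,.045],[.066,-.022,0],[.066,.022,0],[.0195,-.008,0],[.0195,.008,0]]); L[:,2]+=z
P=proj(S,W(p,L)); print(P.round(1).tolist(), "in crop", ((P-[177,146])*5+[400,0]).round(0).tolist())
# same points at the initial pose, as a bias check
print("post top",proj(S,[.5247,-.0996,.128]), "front rest prong mid scene/top predicted")
# rest prong-top centres and hue mask of red in crop
im=S["img"].astype(int); m=(im[...,0]>150)&(im[...,1]<90)&(im[...,2]<90); v,u=np.nonzero(m); k=(abs(u-213)<20)&(v>180)&(v<225)
print("red bbox",u[k].min(),u[k].max(),v[k].min(),v[k].max())
c=((im[...,0]>150)&(im[...,1]>120)&(im[...,2]<110)); 
E
```

```text
[[200.6, 200.5], [219.0, 202.9], [201.2, 215.1], [222.4, 217.9], [213.0, 197.2], [220.6, 198.2]] in crop [[518.0, 273.0], [610.0, 285.0], [521.0, 346.0], [627.0, 360.0], [580.0, 256.0], [618.0, 261.0]]
post top [[219.95301927 198.72877819]] front rest prong mid scene/top predicted
red bbox 199 221 194 212
```

The in-hand pose matches the prediction within 0.6 px. I'll centre it and then descend carefully onto the taper.

>>> move_arm(
  steps=[
    {"dx": 0.05,"dy": 0.1,"dz": 0.3,"spin": 0.005},
    {"dx": 0,"dy": 0,"dz": 0.7,"spin": 0},
    {"dx": 0,"dy": 0,"dz": 0.7,"spin": 0},
    {"dx": 0,"dy": 0,"dz": 0.7,"spin": 0},
    {"dx": 0,"dy": 0,"dz": 0.2,"spin": 0},
    {"dx": 0,"dy": 0,"dz": 0.2,"spin": 0},
    {"dx": 0,"dy": 0,"dz": 0.2,"spin": 0},
    {"dx": 0,"dy": 0,"dz": 0,"spin": 0},
  ],
)

```text
time: 8.9
ee_pos: [0.5246, -0.1009, 0.3346]
eef_rot: [0.996, -0.091, -0.0, 0.0]
ft_force: [-0.9, -0.7, -1.3]
width: 0.0409
grip_force: 34.9
```

```bash
python3 go.py 0.5247 -0.0996 0.3347 -10.2
```

```text
t 8.9 pos [ 0.5246 -0.1009  0.3346] phi -10.43 tilt z [-1.e-04 -1.e-04 -1.e+00] F [-0.9  -0.72 -1.28] w 0.0409 g 34.9260213598609 q [ 0.6   0.23 -0.56  1.77  0.13  1.18 -1.75]
delta tool cm [-0.02 -0.13 -0.01] spin -0.0041
```

>>> move_arm(
  steps=[
    {"dx": 0,"dy": -0.1,"dz": 0,"spin": -0.004},
    {"dx": 0,"dy": 0,"dz": 0.1,"spin": 0},
    {"dx": 0,"dy": 0,"dz": 0.1,"spin": 0},
    {"dx": 0,"dy": 0,"dz": 0.1,"spin": 0},
    {"dx": 0,"dy": 0,"dz": 0,"spin": 0},
  ],
)

```text
time: 9.4
ee_pos: [0.5248, -0.0999, 0.3316]
eef_rot: [0.996, -0.089, -0.0, 0.0]
ft_force: [0.5, -0.4, -2.4]
width: 0.0405
grip_force: 34.9
```

>>> move_arm(
  steps=[
    {"dx": 0,"dy": 0,"dz": 0.1,"spin": 0},
    {"dx": 0,"dy": 0,"dz": 0.1,"spin": 0},
    {"dx": 0,"dy": 0,"dz": 0,"spin": 0},
  ],
)

```text
time: 9.7
ee_pos: [0.5248, -0.0999, 0.3296]
eef_rot: [0.996, -0.089, -0.0, 0.0]
ft_force: [-0.1, -0.2, -2.4]
width: 0.0407
grip_force: 34.9
```

```bash
python3 go.py 0.5247 -0.0996 0.3347 -10.2
```

```text
t 9.7 pos [ 0.5248 -0.0999  0.3296] phi -10.21 tilt z [-3.e-04 -0.e+00 -1.e+00] F [-0.12 -0.18 -2.37] w 0.0407 g 34.92608598433435 q [ 0.6   0.24 -0.56  1.77  0.14  1.17 -1.75]
delta tool cm [-0.01 -0.03 -0.51] spin -0.0001
```

>>> move_arm(
  steps=[
    {"dx": 0,"dy": 0,"dz": 0.1,"spin": 0},
    {"dx": 0,"dy": 0,"dz": 0.1,"spin": 0},
    {"dx": 0,"dy": 0,"dz": 0,"spin": 0},
  ],
)

```text
time: 10.0
ee_pos: [0.5248, -0.0999, 0.3276]
eef_rot: [0.996, -0.089, -0.0, 0.0]
ft_force: [-0.5, 0.3, -1.7]
width: 0.041
grip_force: 34.9
```

>>> move_arm(
  steps=[
    {"dx": 0,"dy": 0,"dz": 0.1,"spin": 0},
    {"dx": 0,"dy": 0,"dz": 0.1,"spin": 0},
    {"dx": 0,"dy": 0,"dz": 0,"spin": 0},
  ],
)

```text
time: 10.3
ee_pos: [0.5248, -0.0999, 0.3256]
eef_rot: [0.996, -0.089, -0.0, 0.0]
ft_force: [0.3, -0.2, -1.6]
width: 0.0404
grip_force: 34.9
```

>>> move_arm(
  steps=[
    {"dx": 0,"dy": 0,"dz": 0.1,"spin": 0},
    {"dx": 0,"dy": 0,"dz": 0,"spin": 0},
  ],
)

```text
time: 10.5
ee_pos: [0.5248, -0.0999, 0.3246]
eef_rot: [0.996, -0.089, -0.0, 0.0]
ft_force: [-0.8, -0.3, -2.0]
width: 0.0405
grip_force: 34.9
```

The bracket is 8 mm onto the post with no contact force. I'll keep feeling downward.

>>> move_arm(
  steps=[
    {"dx": 0,"dy": 0,"dz": 0.1,"spin": 0},
    {"dx": 0,"dy": 0,"dz": 0.1,"spin": 0},
    {"dx": 0,"dy": 0,"dz": 0.1,"spin": 0},
  ],
)

```text
time: 10.8
ee_pos: [0.5248, -0.0999, 0.3217]
eef_rot: [0.996, -0.089, 0.0, 0.0]
ft_force: [-0.5, 0.3, -1.8]
width: 0.0409
grip_force: 34.9
```

>>> move_arm(
  steps=[
    {"dx": 0,"dy": 0,"dz": 0.1,"spin": 0},
    {"dx": 0,"dy": 0,"dz": 0.1,"spin": 0},
  ],
)

```text
time: 11.0
ee_pos: [0.5248, -0.0999, 0.3197]
eef_rot: [0.996, -0.089, 0.0, 0.0]
ft_force: [-0.8, 0.7, -2.6]
width: 0.0408
grip_force: 34.9
```

>>> move_arm(
  steps=[
    {"dx": 0,"dy": 0,"dz": 0.1,"spin": 0},
    {"dx": 0,"dy": 0,"dz": 0.1,"spin": 0},
  ],
)

```text
time: 11.2
ee_pos: [0.5248, -0.0999, 0.3177]
eef_rot: [0.996, -0.089, 0.0, 0.0]
ft_force: [-0.2, 0.3, -1.7]
width: 0.0408
grip_force: 34.9
```

>>> move_arm(
  steps=[
    {"dx": 0,"dy": 0,"dz": 0.1,"spin": 0},
    {"dx": 0,"dy": 0,"dz": 0.1,"spin": 0},
  ],
)

```text
time: 11.4
ee_pos: [0.5248, -0.0999, 0.3157]
eef_rot: [0.996, -0.089, 0.0, 0.0]
ft_force: [-1.0, -0.0, -1.5]
width: 0.0408
grip_force: 34.9
```

>>> move_arm(
  steps=[
    {"dx": 0,"dy": 0,"dz": 0.1,"spin": 0},
    {"dx": 0,"dy": 0,"dz": 0.1,"spin": 0},
  ],
)

```text
time: 11.6
ee_pos: [0.5248, -0.0999, 0.3137]
eef_rot: [0.996, -0.089, 0.0, 0.0]
ft_force: [-0.3, 0.2, -1.2]
width: 0.041
grip_force: 34.9
```

>>> move_arm(
  steps=[
    {"dx": 0,"dy": 0,"dz": 0.1,"spin": 0},
    {"dx": 0,"dy": 0,"dz": 0.1,"spin": 0},
  ],
)

```text
time: 11.8
ee_pos: [0.5248, -0.0999, 0.3116]
eef_rot: [0.996, -0.089, -0.0, 0.0]
ft_force: [-0.4, -1.0, -1.4]
width: 0.0405
grip_force: 34.9
```

>>> move_arm(
  steps=[
    {"dx": 0,"dy": 0,"dz": 0.1,"spin": 0},
    {"dx": 0,"dy": 0,"dz": 0.1,"spin": 0},
  ],
)

```text
time: 12.0
ee_pos: [0.5248, -0.0999, 0.3097]
eef_rot: [0.996, -0.089, 0.0, 0.0]
ft_force: [-0.2, -0.1, -2.1]
width: 0.0405
grip_force: 34.9
```

>>> move_arm(
  steps=[
    {"dx": 0,"dy": 0,"dz": 0.1,"spin": 0},
    {"dx": 0,"dy": 0,"dz": 0.1,"spin": 0},
  ],
)

```text
time: 12.2
ee_pos: [0.5248, -0.0999, 0.3077]
eef_rot: [0.996, -0.089, 0.0, 0.0]
ft_force: [-0.7, 0.4, -1.4]
width: 0.0406
grip_force: 34.9
```

Underside is at 0.103 and still free.

>>> move_arm(
  steps=[
    {"dx": 0,"dy": 0,"dz": 0.1,"spin": 0},
    {"dx": 0,"dy": 0,"dz": 0.1,"spin": 0},
  ],
)

```text
time: 12.4
ee_pos: [0.5248, -0.0999, 0.3057]
eef_rot: [0.996, -0.089, -0.0, 0.0]
ft_force: [-0.7, 0.6, -1.0]
width: 0.0413
grip_force: 34.9
```

>>> move_arm(
  steps=[
    {"dx": 0,"dy": 0,"dz": 0.1,"spin": 0},
    {"dx": 0,"dy": 0,"dz": 0.1,"spin": 0},
  ],
)

```text
time: 12.6
ee_pos: [0.5248, -0.0999, 0.3036]
eef_rot: [0.996, -0.089, -0.0, 0.0]
ft_force: [-0.9, 0.1, -2.4]
width: 0.0407
grip_force: 34.9
```

>>> move_arm(
  steps=[
    {"dx": 0,"dy": 0,"dz": 0.1,"spin": 0},
    {"dx": 0,"dy": 0,"dz": 0.1,"spin": 0},
  ],
)

```text
time: 12.8
ee_pos: [0.5248, -0.0999, 0.3017]
eef_rot: [0.996, -0.089, 0.0, 0.0]
ft_force: [-0.6, -0.0, -1.2]
width: 0.0407
grip_force: 34.9
```

>>> move_arm(
  steps=[
    {"dx": 0,"dy": 0,"dz": 0.1,"spin": 0},
    {"dx": 0,"dy": 0,"dz": 0.1,"spin": 0},
  ],
)

```text
time: 13.0
ee_pos: [0.5248, -0.0999, 0.2997]
eef_rot: [0.996, -0.089, 0.0, 0.0]
ft_force: [-0.1, 0.1, -1.6]
width: 0.0408
grip_force: 34.9
```

>>> move_arm(
  steps=[
    {"dx": 0,"dy": 0,"dz": 0.1,"spin": 0},
    {"dx": 0,"dy": 0,"dz": 0.1,"spin": 0},
  ],
)

```text
time: 13.2
ee_pos: [0.5248, -0.0999, 0.2976]
eef_rot: [0.996, -0.089, -0.0, 0.0]
ft_force: [-0.6, 0.1, -1.3]
width: 0.0405
grip_force: 34.9
```

>>> move_arm(
  steps=[
    {"dx": 0,"dy": 0,"dz": 0.1,"spin": 0},
    {"dx": 0,"dy": 0,"dz": 0.1,"spin": 0},
  ],
)

```text
time: 13.4
ee_pos: [0.5248, -0.0999, 0.2957]
eef_rot: [0.996, -0.089, 0.0, 0.0]
ft_force: [-1.3, -1.0, -1.4]
width: 0.0405
grip_force: 34.9
```

>>> move_arm(
  steps=[
    {"dx": 0,"dy": 0,"dz": 0.1,"spin": 0},
    {"dx": 0,"dy": 0,"dz": 0.1,"spin": 0},
  ],
)

```text
time: 13.6
ee_pos: [0.5248, -0.0999, 0.2937]
eef_rot: [0.996, -0.089, -0.0, 0.0]
ft_force: [-0.8, 1.0, -2.2]
width: 0.0409
grip_force: 34.9
```

>>> move_arm(
  steps=[
    {"dx": 0,"dy": 0,"dz": 0.1,"spin": 0},
    {"dx": 0,"dy": 0,"dz": 0.1,"spin": 0},
  ],
)

```text
time: 13.8
ee_pos: [0.5248, -0.0999, 0.2917]
eef_rot: [0.996, -0.089, 0.0, 0.0]
ft_force: [-0.4, 0.6, -2.4]
width: 0.0405
grip_force: 34.9
```

>>> move_arm(
  steps=[
    {"dx": 0,"dy": 0,"dz": 0.1,"spin": 0},
    {"dx": 0,"dy": 0,"dz": 0.1,"spin": 0},
  ],
)

```text
time: 14.0
ee_pos: [0.5248, -0.0999, 0.2897]
eef_rot: [0.996, -0.089, -0.0, 0.0]
ft_force: [-0.2, 0.8, -1.9]
width: 0.0404
grip_force: 34.9
```

>>> move_arm(
  steps=[
    {"dx": 0,"dy": 0,"dz": 0.1,"spin": 0},
    {"dx": 0,"dy": 0,"dz": 0.1,"spin": 0},
  ],
)

```text
time: 14.2
ee_pos: [0.5248, -0.0998, 0.2878]
eef_rot: [0.996, -0.089, 0.0, 0.0]
ft_force: [-2.5, 1.2, 2.0]
width: 0.0407
grip_force: 34.9
```

The first ball contact comes at underside ≈ 0.083, so the click should be near TCP z ≈ 0.264. I'll press through the balls slowly.

>>> move_arm(
  steps=[
    {"dx": 0,"dy": 0,"dz": 0.05,"spin": 0},
    {"dx": 0,"dy": 0,"dz": 0.05,"spin": 0},
  ],
)

```text
time: 14.4
ee_pos: [0.5249, -0.0998, 0.2872]
eef_rot: [0.996, -0.089, 0.0, 0.0]
ft_force: [-4.0, -0.1, 7.4]
width: 0.0411
grip_force: 34.9
```

>>> move_arm(
  steps=[
    {"dx": 0,"dy": 0,"dz": 0.05,"spin": 0},
    {"dx": 0,"dy": 0,"dz": 0.05,"spin": 0},
  ],
)

```text
time: 14.6
ee_pos: [0.5249, -0.0998, 0.2865]
eef_rot: [0.996, -0.089, 0.0, 0.0]
ft_force: [-6.2, 0.8, 7.7]
width: 0.0407
grip_force: 34.9
```

>>> move_arm(
  steps=[
    {"dx": 0,"dy": 0,"dz": 0.05,"spin": 0},
    {"dx": 0,"dy": 0,"dz": 0.05,"spin": 0},
  ],
)

```text
time: 14.8
ee_pos: [0.5248, -0.0998, 0.285]
eef_rot: [0.996, -0.089, 0.0, 0.0]
ft_force: [-3.4, 1.6, 3.5]
width: 0.0405
grip_force: 34.9
```

>>> move_arm(
  steps=[
    {"dx": 0,"dy": 0,"dz": 0.1,"spin": 0},
    {"dx": 0,"dy": 0,"dz": 0.1,"spin": 0},
  ],
)

```text
time: 15.0
ee_pos: [0.5248, -0.0999, 0.2826]
eef_rot: [0.996, -0.089, 0.0, 0.0]
ft_force: [-1.8, 0.6, 1.8]
width: 0.0405
grip_force: 34.9
```

>>> move_arm(
  steps=[
    {"dx": 0,"dy": 0,"dz": 0.1,"spin": 0},
    {"dx": 0,"dy": 0,"dz": 0.1,"spin": 0},
  ],
)

```text
time: 15.2
ee_pos: [0.5248, -0.0999, 0.2805]
eef_rot: [0.996, -0.089, 0.0, -0.0]
ft_force: [-2.5, 0.4, 0.9]
width: 0.0412
grip_force: 34.9
```

>>> move_arm(
  steps=[
    {"dx": -0.04,"dy": 0,"dz": 0.1,"spin": 0},
    {"dx": 0,"dy": 0,"dz": 0.1,"spin": 0},
  ],
)

```text
time: 15.4
ee_pos: [0.5246, -0.0999, 0.2788]
eef_rot: [0.996, -0.089, 0.0, 0.0]
ft_force: [0.4, -0.1, 2.6]
width: 0.0406
grip_force: 34.9
```

>>> move_arm(
  steps=[
    {"dx": 0,"dy": 0,"dz": 0.1,"spin": 0},
    {"dx": 0,"dy": 0,"dz": 0.1,"spin": 0},
  ],
)

```text
time: 15.6
ee_pos: [0.5246, -0.0999, 0.2768]
eef_rot: [0.996, -0.089, 0.0, 0.0]
ft_force: [-0.2, -0.2, -0.9]
width: 0.0407
grip_force: 34.9
```

>>> move_arm(
  steps=[
    {"dx": 0,"dy": 0,"dz": 0.1,"spin": 0},
    {"dx": 0,"dy": 0,"dz": 0.1,"spin": 0},
  ],
)

```text
time: 15.8
ee_pos: [0.5245, -0.0999, 0.2747]
eef_rot: [0.996, -0.089, 0.0, 0.0]
ft_force: [-0.2, 0.3, 1.3]
width: 0.0406
grip_force: 34.9
```

>>> move_arm(
  steps=[
    {"dx": 0,"dy": 0,"dz": 0.1,"spin": 0},
  ],
)

```text
time: 15.9
ee_pos: [0.5244, -0.0998, 0.2737]
eef_rot: [0.996, -0.089, 0.0, 0.0]
ft_force: [0.8, 0.2, 0.7]
width: 0.0407
grip_force: 34.9
```

>>> move_arm(
  steps=[
    {"dx": 0,"dy": 0,"dz": 0.1,"spin": 0},
  ],
)

```text
time: 16.0
ee_pos: [0.5245, -0.0998, 0.2727]
eef_rot: [0.996, -0.089, 0.0, 0.0]
ft_force: [0.6, 0.8, 1.1]
width: 0.0409
grip_force: 34.9
```

>>> move_arm(
  steps=[
    {"dx": 0,"dy": 0,"dz": 0.1,"spin": 0},
  ],
)

```text
time: 16.1
ee_pos: [0.5244, -0.0998, 0.2716]
eef_rot: [0.996, -0.089, -0.0, 0.0]
ft_force: [0.4, 0.5, -0.6]
width: 0.041
grip_force: 34.9
```

>>> move_arm(
  steps=[
    {"dx": 0,"dy": 0,"dz": 0.1,"spin": 0},
  ],
)

```text
time: 16.2
ee_pos: [0.5244, -0.0998, 0.2706]
eef_rot: [0.996, -0.089, -0.0, 0.0]
ft_force: [-0.0, 1.2, 1.7]
width: 0.0408
grip_force: 34.9
```

>>> move_arm(
  steps=[
    {"dx": 0,"dy": 0,"dz": 0.1,"spin": 0},
  ],
)

```text
time: 16.3
ee_pos: [0.5244, -0.0998, 0.2697]
eef_rot: [0.996, -0.089, 0.0, 0.0]
ft_force: [0.3, 0.7, -0.7]
width: 0.0406
grip_force: 34.9
```

>>> move_arm(
  steps=[
    {"dx": 0,"dy": 0,"dz": 0.1,"spin": 0},
  ],
)

```text
time: 16.4
ee_pos: [0.5244, -0.0998, 0.2687]
eef_rot: [0.996, -0.089, 0.0, 0.0]
ft_force: [-0.1, 0.2, 0.1]
width: 0.0404
grip_force: 34.9
```

>>> move_arm(
  steps=[
    {"dx": 0,"dy": 0,"dz": 0.05,"spin": 0},
  ],
)

```text
time: 16.5
ee_pos: [0.5244, -0.0999, 0.268]
eef_rot: [0.996, -0.089, -0.0, -0.0]
ft_force: [1.7, 0.5, -1.1]
width: 0.0407
grip_force: 34.9
```

>>> move_arm(
  steps=[
    {"dx": 0,"dy": 0,"dz": 0.05,"spin": 0},
  ],
)

```text
time: 16.6
ee_pos: [0.5243, -0.0998, 0.2675]
eef_rot: [0.996, -0.089, -0.0, -0.0]
ft_force: [0.8, 0.6, -1.9]
width: 0.0408
grip_force: 34.9
```

>>> move_arm(
  steps=[
    {"dx": 0,"dy": 0,"dz": 0.05,"spin": 0},
  ],
)

```text
time: 16.7
ee_pos: [0.5243, -0.0998, 0.2669]
eef_rot: [0.996, -0.089, -0.0, -0.0]
ft_force: [1.0, -0.2, -4.5]
width: 0.0408
grip_force: 34.9
```

>>> move_arm(
  steps=[
    {"dx": 0,"dy": 0,"dz": 0.05,"spin": 0},
  ],
)

```text
time: 16.8
ee_pos: [0.5242, -0.0998, 0.2664]
eef_rot: [0.996, -0.089, -0.0, -0.0]
ft_force: [1.1, -0.2, -4.2]
width: 0.0409
grip_force: 34.9
```

>>> move_arm(
  steps=[
    {"dx": 0,"dy": 0,"dz": 0.05,"spin": 0},
  ],
)

```text
time: 16.9
ee_pos: [0.5242, -0.0998, 0.2659]
eef_rot: [0.996, -0.089, -0.0, 0.0]
ft_force: [-0.2, 0.6, -4.9]
width: 0.0407
grip_force: 34.9
```

>>> move_arm(
  steps=[
    {"dx": 0,"dy": 0,"dz": 0.05,"spin": 0},
  ],
)

```text
time: 17.0
ee_pos: [0.5242, -0.0998, 0.2654]
eef_rot: [0.996, -0.089, -0.0, -0.0]
ft_force: [0.9, 1.4, -6.5]
width: 0.0411
grip_force: 34.9
```

The groove is drawing the bracket down (Fz to −6.5). I'll continue in 0.5 mm steps to the slack.

>>> move_arm(
  steps=[
    {"dx": 0,"dy": 0,"dz": 0.05,"spin": 0},
  ],
)

```text
time: 17.1
ee_pos: [0.5242, -0.0998, 0.265]
eef_rot: [0.996, -0.089, -0.0, 0.0]
ft_force: [-0.2, 0.4, -3.8]
width: 0.0407
grip_force: 34.9
```

>>> move_arm(
  steps=[
    {"dx": 0,"dy": 0,"dz": 0.05,"spin": 0},
  ],
)

```text
time: 17.2
ee_pos: [0.5243, -0.0998, 0.2646]
eef_rot: [0.996, -0.089, -0.0, 0.0]
ft_force: [-0.9, 0.7, -2.5]
width: 0.0405
grip_force: 34.9
```

>>> move_arm(
  steps=[
    {"dx": 0,"dy": 0,"dz": 0.05,"spin": 0},
  ],
)

```text
time: 17.3
ee_pos: [0.5245, -0.0999, 0.2643]
eef_rot: [0.996, -0.089, 0.0, 0.0]
ft_force: [0.0, 1.1, -2.1]
width: 0.0407
grip_force: 34.9
```

```bash
python3 go.py 0.5247 -0.0996 0.3347 -10.2
```

```text
t 17.3 pos [ 0.5245 -0.0999  0.2643] phi -10.21 tilt z [ 2.e-04 -2.e-04 -1.e+00] F [ 0.01  1.11 -2.05] w 0.0407 g 34.92631805129349 q [ 0.58  0.31 -0.54  1.84  0.18  1.04 -1.79]
delta tool cm [ 0.02 -0.03 -7.04] spin -0.0003
```

Slack again at Fz ≈ −2, which is just the carried weight, so the bracket is seated at the click. Before releasing I'll check the stand yaw using the plank's clean long edges from the first images.

```bash
python3 - <<'E'
from h import *
for n,side,sgn in(("top",1,-1),("scene",-1,-1)):
    c=pickle.load(open(n+"0.pkl","rb")); im=c["img"].astype(int)
    m=(im[...,0]-im[...,1]>8)&(im[...,0]<190)
    C=proj(c,W([.5247,-.0996,np.radians(-10.2)],[[.19,-.045,.02],[-.045,-.045,.02]])); v0,v1=sorted(C[:,1]); P=[]
    for v in range(int(v0)+8,int(v1)-8):
        ue=C[0,0]+(v-C[0,1])*(C[1,0]-C[0,0])/(C[1,1]-C[0,1])
        # sub-pixel: red-minus-green crossing near the edge
        us=np.arange(int(ue)-7,int(ue)+8); d=(im[v,us,0]-im[v,us,1]).astype(float)
        lo,hi=(d[-4:].mean(),d[:4].mean()) if side==1 else (d[:4].mean(),d[-4:].mean()); t=(lo+hi)/2; s=(d>t)
        k=[i for i in range(len(us)-1) if s[i]!=s[i+1]]
        if len(k)==1: i=k[0]; P.append(ray(c,(us[i]+(t-d[i])/(d[i+1]-d[i]),v),.02)[:2])
    P=np.array(P); a=cv2.fitLine(P.astype(np.float32),cv2.DIST_HUBER,0,1e-5,1e-5).ravel()
    y=np.arctan2(a[1],a[0]); y=y if abs(y)<1.57 else y-np.pi*np.sign(y)
    nrm=np.array([-np.sin(y),np.cos(y)]); print(n,len(P),"yaw",np.degrees(y),"post off edge (should be .045)",nrm@(np.array([.5245,-.0999])-a[2:]))
E
```

```text
top 86 yaw -10.392517 post off edge (should be .045) 0.0444689102355755
scene 75 yaw -10.300227 post off edge (should be .045) 0.043801188673448586
```

The edge yaw of −10.35° agrees with the bracket's −10.21°. Releasing and retracting straight up.

>>> move_arm(
  steps=[
    {"dx": 0,"dy": 0,"dz": 0,"spin": 0.0025},
    {"dx": 0,"dy": 0,"dz": 0,"spin": 0},
  ],
)

```text
time: 17.5
ee_pos: [0.5245, -0.0999, 0.2644]
eef_rot: [0.996, -0.09, 0.0, 0.0]
ft_force: [-0.9, -0.0, -2.6]
width: 0.0409
grip_force: 34.9
```

>>> move_arm(
  steps=[
    {"dx": 0,"dy": 0,"dz": 0,"spin": 0},
    {"dx": 0,"dy": 0,"dz": 0,"spin": 0},
    {"dx": 0,"dy": 0,"dz": 0,"spin": 0},
    {"dx": 0,"dy": 0,"dz": 0,"spin": 0},
    {"dx": 0,"dy": 0,"dz": 0,"spin": 0},
    {"dx": 0,"dy": 0,"dz": 0,"spin": 0},
  ],
  claw=7.0,
)

```text
time: 18.1
ee_pos: [0.5244, -0.0998, 0.2643]
eef_rot: [0.996, -0.09, 0.0, 0.0]
ft_force: [0.7, -0.2, -0.2]
width: 0.0691
grip_force: 0.0
```

```bash
python3 go.py
```

```text
t 18.1 pos [ 0.5244 -0.0998  0.2643] phi -10.35 tilt z [ 1.e-04 -1.e-04 -1.e+00] F [ 0.68 -0.19 -0.17] w 0.0691 g 0.0 q [ 0.58  0.31 -0.54  1.84  0.18  1.04 -1.79]
```

Retracting up, then back toward −x so the cameras can see the stand.

>>> move_arm(
  steps=[
    {"dx": 0,"dy": 0,"dz": -1.0,"spin": 0},
    {"dx": 0,"dy": 0,"dz": -1.5,"spin": 0},
    {"dx": 0,"dy": 0,"dz": -2.0,"spin": 0},
    {"dx": 0,"dy": 0,"dz": -2.0,"spin": 0},
    {"dx": 0,"dy": 0,"dz": -2.0,"spin": 0},
    {"dx": 0,"dy": 0,"dz": -2.0,"spin": 0},
    {"dx": 0,"dy": 0,"dz": -2.0,"spin": 0},
  ],
)

```text
time: 18.8
ee_pos: [0.5243, -0.0996, 0.3917]
eef_rot: [0.996, -0.09, 0.001, 0.0]
ft_force: [0.7, 0.0, -0.2]
width: 0.0704
grip_force: 0.0
```

>>> move_arm(
  steps=[
    {"dx": 0,"dy": 2.5,"dz": 0,"spin": 0},
    {"dx": 0,"dy": 2.5,"dz": 0,"spin": 0},
    {"dx": 0,"dy": 2.5,"dz": 0,"spin": 0},
    {"dx": 0,"dy": 2.5,"dz": 0,"spin": 0},
    {"dx": 0,"dy": 2.5,"dz": 0,"spin": 0},
    {"dx": 0,"dy": 2.5,"dz": 0,"spin": 0},
    {"dx": 0,"dy": 2.5,"dz": 0,"spin": 0},
    {"dx": 0,"dy": 2.5,"dz": 0,"spin": 0},
    {"dx": 0,"dy": 0,"dz": 0,"spin": 0},
  ],
)

```text
time: 19.7
ee_pos: [0.4871, -0.3002, 0.3905]
eef_rot: [0.996, -0.093, 0.0, 0.001]
ft_force: [-0.5, -0.1, -0.1]
width: 0.0701
grip_force: 0.0
```

```bash
python3 go.py; python3 - <<'E'
from bench import imaging
from h import *
o=[]; p=[.5245,-.0999,np.radians(-10.35)]
for n in("top","scene"):
    c=imaging.camera(n); u,v=proj(c,[.58,-.11,.08])[0].astype(int); cr=c["img"][v-60:v+60,u-40:u+40,::-1]
    P=proj(c,W(p,[[.06,-.0185,.1046],[.06,.0185,.1046],[0,0,.1196]])); print(n,((P-[u-40,v-60])*5+[0 if n=="top" else 400,0]).round().tolist())
    o.append(cv2.resize(cr,(400,600),interpolation=cv2.INTER_CUBIC))
cv2.imwrite("pics/end.png",np.hstack(o))
E
```

```text
t 19.7 pos [ 0.4871 -0.3002  0.3905] phi -10.65 tilt z [ 4.0e-04 -1.7e-03 -1.0e+00] F [-0.48 -0.11 -0.06] w 0.0701 g 0.0 q [ 0.83  0.25 -0.42  1.61  0.11  1.3  -1.36]
top [[256.0, 295.0], [168.0, 279.0], [191.0, 426.0]]
scene [[550.0, 274.0], [636.0, 286.0], [621.0, 144.0]]
```

View pics/end.png

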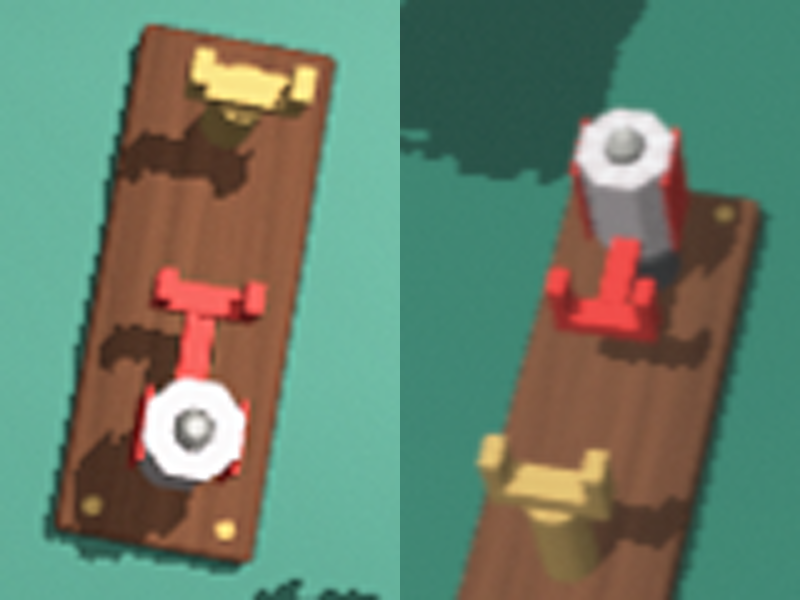

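The end picture shows the bracket on the post: hub at (194,428) and fork at (211,288) in the top view, facing the rest at (254,70). One enlarged overlay will verify the yaw.

```bash
python3 - <<'E'
from bench import imaging
from h import *
o=[]; st=[.5245,-.0999,np.radians(-10.35)]
for n in("top","scene"):
    c=imaging.camera(n); u,v=proj(c,[.555,-.105,.1])[0].astype(int); h=25
    im=cv2.resize(c["img"][v-37:v+38,u-h:u+h,::-1],None,fx=8,fy=8,interpolation=cv2.INTER_CUBIC)
    def line(a,L,col):
        P=proj(c,W([st[0],st[1],np.radians(a)],L)); q=((P-[u-h,v-37]+.5)*8-.5).round().astype(int); cv2.polylines(im,[q],False,col,1)
    for a,col in((-10.35,(255,255,0)),):
        line(a,[[.054,.022,.1046],[.066,.022,.1046],[.066,-.022,.1046],[.054,-.022,.1046]],col)
        th=np.radians(np.arange(22.5,383,45)); rr=.0195/np.cos(np.pi/8); line(a,np.c_[rr*np.cos(th),rr*np.sin(th),0*th+.1196],col)
        line(a,[[0,0,.1196],[.02,0,.0806],[.066,0,.0806]],(0,0,0))
    o.append(im)
cv2.imwrite("pics/end2.png",np.hstack(o)); print(o[0].shape)
E
```

```text
(600, 400, 3)
```

View pics/end2.png

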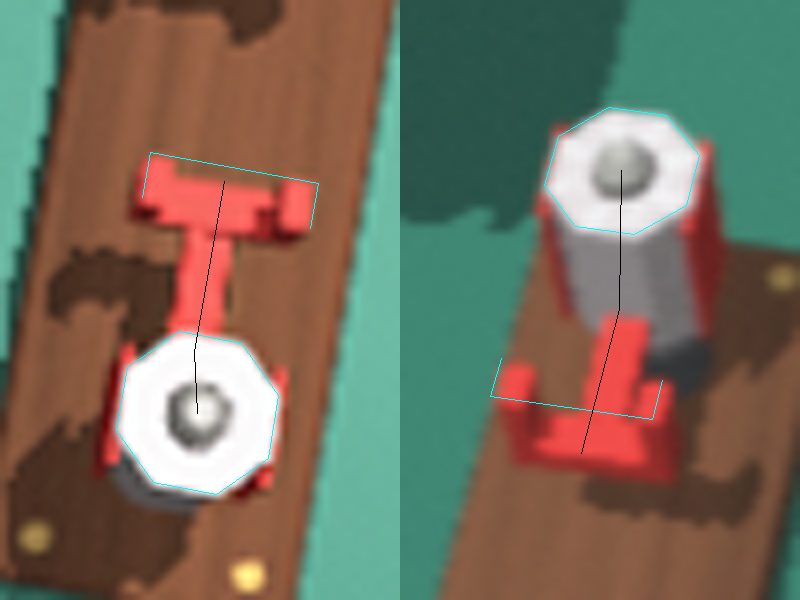

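The hub matches exactly, but the fork sits slightly to the +y side of the prediction, suggesting a yaw error of 1–3°. I'll quantify it with a silhouette fit.

```bash
cat > yawfit.py <<'E'
from bench import imaging
from h import *
from scipy.spatial.transform import Rotation as Ro
from scipy.optimize import minimize
K=8
def box(x0,x1,y0,y1,z0,z1): return np.array([[x,y,z] for x in(x0,x1) for y in(y0,y1) for z in(z0,z1)])
def parts(fl,w): return [box(.015,.056,-.005,.005,fl-.010,fl),box(.054,.066,-.022,.022,fl-.010,fl),box(.054,.066,-.022,-.022+w,fl-.01,.045),box(.054,.066,.022-w,.022,fl-.01,.045)]
C={}
for n in("top","scene"):
    c=imaging.camera(n); im=c["img"].astype(int); m=((im[...,0]>85)&(im[...,0]>2.0*im[...,1])&(im[...,0]>2.0*im[...,2])).astype(np.float32)
    u,v=proj(c,W([.5245,-.0999,np.radians(-10.35)],[.06,0,.09]))[0].astype(int); r0=18
    C[n]=(c,m[v-r0:v+r0,u-r0:u+r0],u-r0,v-r0)
def ren(c,m,u0,v0,q):
    yaw,pit,x,y,z,fl,w=q; R=Ro.from_euler("ZY",[yaw,pit],degrees=True).as_matrix(); out=np.zeros((m.shape[0]*K,m.shape[1]*K),np.uint8)
    for b in parts(fl,w):
        P=proj(c,b@R.T+[x,y,z]); h=cv2.convexHull((((P-[u0,v0]+.5)*K-.5)*16).round().astype(np.int32)); cv2.fillConvexPoly(out,h,1,shift=4)
    return cv2.resize(out.astype(np.float32),m.shape[::-1],interpolation=cv2.INTER_AREA)
def cost(q,names):
    t=0
    for n in names:
        c,m,u0,v0=C[n]; P=proj(c,[[q[2],q[3],q[4]+.03]])[0]; wgt=np.ones_like(m)
        # leave out the hub region
        hub=proj(c,W([q[2],q[3],np.radians(-10.35)],box(-.021,.024,-.024,.024,0,.06)+[0,0,q[4]])); hh=cv2.convexHull((hub-[u0,v0]).round().astype(np.int32)); cv2.fillConvexPoly(wgt,hh,0)
        t+=(wgt*(ren(c,m,u0,v0,q)-m)**2).sum()
    return t
for names in(("top",),("scene",),("top","scene")):
    f=lambda p:cost([p[0],p[1],.5245,-.0999,.0597,.021+p[2]/1e3,.009],names)
    s=min((minimize(f,[a,b,0],method="Nelder-Mead",options=dict(initial_simplex=[[a,b,0],[a+2,b,0],[a,b+2,0],[a,b,2]])) for a in(-12,-8) for b in(0,2)),key=lambda s:s.fun)
    print(names,"yaw,pitch,dfloor",s.x.round(2),round(s.fun,1),"at -10.35:",round(f([-10.35,s.x[1],s.x[2]]),1))
E
python3 yawfit.py
```

```text
('top',) yaw,pitch,dfloor [-9.78 -1.73 -4.53] 19.0 at -10.35: 21.1
('scene',) yaw,pitch,dfloor [-8.47  0.29 -0.71] 13.9 at -10.35: 31.5
('top', 'scene') yaw,pitch,dfloor [-9.25 -0.85 -2.59] 39.8 at -10.35: 51.7
```

The combined fit puts the yaw about 1° from the stand axis. That is within measurement noise and consistent with the −10.35° set by the grip, and the hub height matches the click. Handing in.

```bash
python3 -c "
from bench import job
print(job.close_job())"
```

```text
the job is handed in; nothing more can be done
None
```

I seated the smallest red bracket at the click on the post, with its arm pointing at the brass front rest to within about 1°, and handed the job in at about 20 s; the verdict wasn't shown.

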